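# Find the hidden catch of the counter station

## Robot

A 6-joint arm with a two-finger parallel gripper is mounted at the origin on the work surface. World frame = base frame: x ahead of the robot, y to its left, z up, the work surface at z = 0. Lengths are in m, angles in degrees, forces in N, time in s.
With the tool pointing down it reaches from about 0.4 to 0.825 m from the base axis. Payload 7 kg.
Tool frame: the origin (TCP) lies on the centre line of the jaws, within the pads' length; the fingertips stand 22 mm ahead of it and the grasp point (between the pads) lies 3 mm ahead of it; z points along the fingers, y is the line along which they close (so a half turn about z gives the same grasp; the last joint's range is limited). The gripper opens to 88 mm and grips with 3 to 60 N. Pads are 19 mm wide; open, the fingers measure 130 mm over their backs; the gripper's body (78 mm by 193 mm) begins 47 mm behind the grasp point.
Start: joints at [-53.509, 20.546, 0.682, 0, -70.136, -16.507], TCP at [0.231, -0.634, 0.249] pointing down, gripper open.
Joint ranges: [-176.03, 176.03], [-82.01, 121.73], [-58.28, 71.71], [-173.87, 95.51], [-174.79, -0.11], [-173.66, 173.66]. Speed limits (degrees/s): [136.94, 136.94, 172.46, 180, 180, 180].

## Interface

Orientations are given as [roll, pitch, yaw] about the fixed x, y, z axes, in that order (R = Rz(yaw) Ry(pitch) Rx(roll)).
In Python, from plant import get_state, cams, r gives the robot as it stands.
- The arm moves only by the tool apply_moves, never from a script. Its argument "targets" is a list of rows, each an object with "dp": the shift along the world's x, y, z in m, a list of three; "yaw": the turn about the world's z in degrees. In form: [{"dp": [x, y, z], "yaw": yaw}, ...]. A call has 1 to 20 rows; each row is the pose to reach, as a shift and turn from the pose commanded when the call began; what a row does not reach only later rows make up. A row lasts 1/12 s, in which the tool goes at most 41.7 mm and 7.16 degrees, less where a joint would pass 70% of its speed; a pose out of reach is approached as far as the arm can. A call with a gripper value outside its range is refused whole. "grip" is the gripper command: -1 is fully open, 1 is shut, values between are in proportion, set as the call begins (left out, the last holds). The fingers move at their own pace and stop on an object; "squeeze" is the grip in N (left out, the last holds). Time passes only in rows, so rows that repeat a pose let the fingers close. It gives the time, the measured TCP pose, the force, the opening and the grip force at its end, in the units of the state.
- get_state(): the state, without advancing time (a new reading comes with each control period).
- cams.capture(name): name is "scene" or "top" or "wrist"; returns a dict with "image" (420x560x3 uint8, red, green, blue), "range_z" (420x560 float32, m along the optical axis (not along the pixel's ray), 0 where there is no reading), "fx", "fy", "cx", "cy" (pixels), "k1" (the pictures are not rectified: a ray, as slopes to the right and down, at radius r is drawn at 1 + k1 r^2 times it, then the intrinsics apply), "R" (3x3) and "t" (3): a world point X has camera coordinates R X + t; the wrist camera has in their place "T_tool_cam" (4x4, takes a point from camera to tool coordinates, whose origin is the TCP and whose axes are the flange's). Camera axes: x right, y down, z forward; pixel columns grow to the right and rows downward; lengths in m; the calibration is good to about 2 mm. A picture is of the moment at which its call begins: read the wrist's pose just before it.
- r.close_job(): hands the job in; it is judged then, once.
The state is a dict: "time_s": time; "joints": joint angles; "qd": joint speeds; "joint_torque": joint torques, N m; "tcp_pos": TCP position; "eef_rot": TCP orientation; "contact_force": force on the tool from outside, world axes, zero at the start; "moment": the same for the moment, N m; "gripper_width": finger opening in m; "gripper_force": force on a finger pad.
Only numpy, scipy, OpenCV 4.12 (cv2) and the standard library are available. Lean on these libraries where they do the work, as an engineer would, in place of code of your own. Each camera call takes 0.05 s, during which the arm holds its last target. There are 200 camera calls.

## Task

One of the four round inlaid discs in the top of the black counter station is the hidden catch of its cutlery hatch; the other three look the same but are fixed. With closed fingertips, gently feel disc after disc until you find the one that gives, and press it fully home so that the hatch rises by itself. Do not touch the hatch, and leave the cup and both bottles where they stand.

Things in the scene. Friction and masses are not known exactly. Their poses are not given: they have to be found in the camera images.
- station: Heavy fixed black counter box, 300 (x) x 420 (y) x 70 mm high, origin at the centre of its underside, z up (top face 70 mm above the origin), may be turned about z. Four round wells in its top, 60 mm across, in a row along y at x = -50 mm, y = -135, -45, 45, 135 mm. Each holds a 57 mm brass disc with a steel centre, its top 3 mm below the top face. Three discs are rigid; one is the catch.
- well0 (a point): Centre of the well at y = -135 mm of the station, at top-face height; z up. The disc lies 3 mm below it. Closed fingers fit into the 60 mm well if centred within about 5 mm.
- well1 (a point): Centre of the well at y = -45 mm of the station, at top-face height; z up. The disc lies 3 mm below it. Closed fingers fit into the 60 mm well if centred within about 5 mm.
- well2 (a point): Centre of the well at y = +45 mm of the station, at top-face height; z up. The disc lies 3 mm below it. Closed fingers fit into the 60 mm well if centred within about 5 mm.
- well3 (a point): Centre of the well at y = +135 mm of the station, at top-face height; z up. The disc lies 3 mm below it. Closed fingers fit into the 60 mm well if centred within about 5 mm.
- catch (a joint): How far the catch disc is pressed in, m: 0 at the start, 0.012 fully home. Which well it lies in differs from run to run and cannot be seen. It sinks straight down under about 5 N pushed slowly, stays where it is left (friction, no spring back), and its linkage lifts the hatch 0.025 rad per mm.
- hatch: Wooden hatch, 112 (x) x 296 (y) x 7 mm, flush in the station's top when shut. Origin on its hinge line at top-face height, 21 mm to +x of the station's centre and 71 mm from the row of disc centres; it extends from there to +x. Shut, its z axis is up; with the catch fully home it is tilted 0.30 rad, its far edge 34 mm up.
- cup: White cup, 56 mm across, 45 mm high, standing on the top face about 65 mm to -x of the row of discs (on the robot's side), near the middle of the row. Origin at the centre of its underside. To be left alone.
- sauce: Brown bottle with a red cap, 60 mm across, 170 mm high, standing on the work surface beside one end of the station. Origin at the centre of its underside. To be left alone.
- oil: Green bottle with a yellow cap, 60 mm across, 170 mm high, standing on the work surface beside the other end of the station. Origin at the centre of its underside. To be left alone.

How it is judged (in metres and radians):
On the way:
1. the catch disc is pressed home by the fingertips (value of joint catch above 0.0095 m and contact force between the fingers and anything else above 1 N), for 0.1 s.
At the end, for the whole second after the job is handed in: The catch disc is pressed in by more than 9.5 of its 12 mm and stays there, the hatch stands at rest tilted up by more than 0.22 rad, and the cup and the two bottles are within 15 mm of where they started (value of joint catch above 0.0095 m and angle between hatch's own z axis and vertical above 0.22 rad and angular speed of hatch below 0.1 rad/s and distance of each of cup, sauce, oil from where it was at the start of the episode below 0.015 m); the robot touches nothing.
It fails at once if the hatch is touched (more than 1 N) (contact force between any of the fingers, the arm and hatch above 1 N).
It fails at once if the fingers push on anything with more than 45 N (contact force between the fingers and anything else above 45 N).
It fails at once if the cup or a bottle is moved by more than 15 mm or lifted (distance of any of cup, sauce, oil from where it was at the start of the episode above 0.015 m).
It also fails if it takes over 54 s, if anything falls off the work surface, if the arm or the gripper's body presses on something with over 40 N, if the wrist force passes 120 N, or if a joint passes its speed limit or range.

## Working session

There is one attempt and no reset: what is moved stays moved. The work goes in short steps, Python scripts to look and compute and a tool call to move; the robot and the scene stay as the last step left them, time stands still between calls to the robot, and variables do not carry over. Pictures are saved under pics/ and viewed, at most 10 in all, crops included, and the job is handed in when it is done.

Besides the shell and the picture viewer there is one more tool, called after "Request:" as a command line: name --argument value ..., lists and objects as JSON in quotes. apply_moves: Moves the arm, as the interface text tells. Its arguments: {"type":"object","properties":{"targets":{"type":"array","items":{"type":"object","properties":{"dp":{"type":"array","items":{"type":"number"}},"yaw":{"type":"number"}}}},"grip":{"type":"number"},"squeeze":{"type":"number"}},"required":["targets"]}

```bash
mkdir -p pics; python3 - <<'E'
from plant import get_state,cams,r
import cv2,pickle
s=get_state();print({k:s[k] for k in('time_s','tcp_pos','eef_rot','contact_force','gripper_width')})
for n in('top','scene'):
    c=cams.capture(n);cv2.imwrite(f'pics/{n}0.png',c['image'][:,:,::-1]);pickle.dump(c,open(n+'.pkl','wb'))
    print(n,c['fx'],c['cx'],c['cy'],c['k1'],c['R'],c['t'])
E
```

```text
{'time_s': 0.0, 'tcp_pos': array([ 0.23051029, -0.63393614,  0.24759995]), 'eef_rot': array([ 1.79903322e+02, -9.14899462e-03, -1.60022858e+02]), 'contact_force': array([-0.15411426,  0.37536043,  0.07835879]), 'gripper_width': 0.08731126703232013}
top 426.4375050979116 280.57949488797476 210.4431630387106 -0.01317130482477078 [[-0.00839898 -0.99995466 -0.00448686]
 [-0.98954577  0.00895743 -0.14394071]
 [ 0.14397437  0.003231   -0.98957614]] [0.02160958 0.60629987 1.00377932]
scene 415.1274497925706 281.9979097072526 210.3688111369436 -0.050614806398246046 [[-0.62968353  0.77685117 -0.0009528 ]
 [ 0.67658141  0.54780547 -0.4920841 ]
 [-0.38175417 -0.3105019  -0.87054714]] [ 0.33737735 -0.38870262  1.21188261]
```

View pics/top0.png

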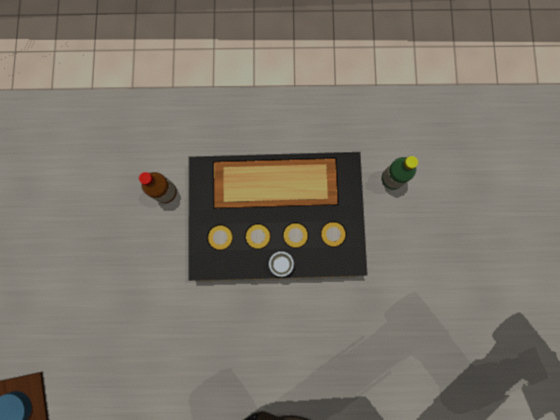

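View pics/scene0.png

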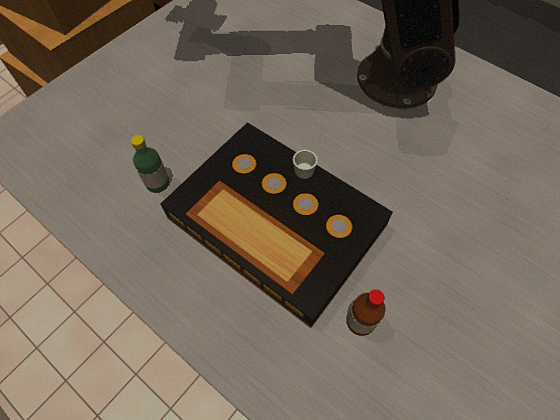

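The top view shows four brass discs at about (220,237), (258,236), (295,235) and (333,234). The cup is at (281,264), with the sauce bottle left and the oil bottle right.

```bash
cat >h.py <<'E'
import numpy as np,cv2
def discs(c,R,t,z=0.067,lo=60,hi=3000):
    hsv=cv2.cvtColor(c['image'],cv2.COLOR_RGB2HSV)
    m=cv2.inRange(hsv,(17,150,100),(32,255,255))
    out=[]
    for k in cv2.findContours(m,cv2.RETR_EXTERNAL,cv2.CHAIN_APPROX_NONE)[0]:
        if len(k)<25: continue
        (u,v),(a,b),_=cv2.fitEllipse(cv2.convexHull(k))
        if not(lo<cv2.contourArea(cv2.convexHull(k))<hi) or min(a,b)/max(a,b)<.6: continue
        out.append((u,v,a,b,ray(c,R,t,u,v,z)))
    return out
def ray(c,R,t,u,v,z):
    K=np.array([[c['fx'],0,c['cx']],[0,c['fy'],c['cy']],[0,0,1]])
    p=cv2.undistortPoints(np.array([[[u,v]]],float),K,np.array([c['k1'],0,0,0]))[0,0]
    d=R.T@np.array([p[0],p[1],1]);o=-R.T@t
    return o+d*(z-o[2])/d[2]
E
python3 - <<'E'
import pickle,numpy as np
from h import *
np.set_printoptions(precision=4,suppress=True)
for n in('top','scene'):
    c=pickle.load(open(n+'.pkl','rb'))
    for d in discs(c,c['R'],c['t']): print(n,np.array(d[:4]),d[4], c['range_z'][int(d[1]),int(d[0])])
    if n=='top':
        for u,v,z in((281,264,.115),(146,179,.17),(411,162,.17)):print(ray(c,c['R'],c['t'],u,v,z))
E
```

```text
top [219.7365 237.0865  23.4867  23.8715] [0.5403 0.1618 0.067 ] 1.0163281
top [257.4728 236.0957  23.6524  23.811 ] [0.5419 0.0718 0.067 ] 1.0125077
top [295.1884 234.8874  23.6716  23.9607] [ 0.544  -0.0181  0.067 ] 1.0153012
top [332.9091 233.7456  23.6639  23.842 ] [ 0.5459 -0.108   0.067 ] 1.0178883
top [411.0622 161.6398  11.256   12.4142] [ 0.7207 -0.3035  0.067 ] 0.93157995
[0.4745 0.0162 0.115 ]
[0.6603 0.3097 0.17  ]
[ 0.6929 -0.2712  0.17  ]
scene [338.6558 225.8833  22.3423  26.1538] [0.5414 0.1623 0.067 ] 0.89730537
scene [305.2549 203.8348  21.2354  25.4596] [0.543  0.0726 0.067 ] 0.92106295
scene [273.6295 182.9504  20.1009  24.3513] [ 0.5445 -0.0175  0.067 ] 0.9517342
scene [243.7553 163.3499  18.7827  23.9633] [ 0.5463 -0.1075  0.067 ] 0.97738254
scene [136.8709 139.9117   9.5711  12.9677] [ 0.6586 -0.3603  0.067 ] 0.88250834
```

Request:
apply_moves --targets '[{"dp": [0.01,0.016,0],"yaw": -1},{"dp": [0.025,0.042,0],"yaw": -3},{"dp": [0.045,0.075,0],"yaw": -5},{"dp": [0.065,0.108,0],"yaw": -7},{"dp": [0.085,0.142,0],"yaw": -9},{"dp": [0.105,0.175,0],"yaw": -11},{"dp": [0.125,0.208,0],"yaw": -13},{"dp": [0.145,0.242,0],"yaw": -15},{"dp": [0.165,0.275,0],"yaw": -17},{"dp": [0.185,0.308,0],"yaw": -18.9},{"dp": [0.205,0.342,0],"yaw": -18.9},{"dp": [0.225,0.375,0],"yaw": -18.9},{"dp": [0.245,0.408,0],"yaw": -18.9},{"dp": [0.265,0.442,0],"yaw": -18.9},{"dp": [0.285,0.475,0],"yaw": -18.9},{"dp": [0.3,0.5,0],"yaw": -18.9},{"dp": [0.31,0.517,0],"yaw": -18.9},{"dp": [0.316,0.526,0],"yaw": -18.9},{"dp": [0.316,0.526,0],"yaw": -18.9},{"dp": [0.316,0.526,0],"yaw": -18.9}]' --grip 1 --squeeze 10

```text
time_s: 1.77
tcp_pos: [0.5464, -0.1082, 0.2481]
eef_rot: [-180.0, -0.1, -178.9]
contact_force: [-0.4, -0.4, -0.1]
gripper_width: 0.0007
gripper_force: 0.0
```

```bash
python3 - <<'E'
from plant import get_state,cams
from h import *
from scipy.spatial.transform import Rotation as Ro
np.set_printoptions(precision=4,suppress=True)
s=get_state();c=cams.capture('wrist')
print({k:s[k] for k in('time_s','tcp_pos','eef_rot','contact_force','gripper_width')})
T=np.eye(4);T[:3,:3]=Ro.from_euler('xyz',s['eef_rot'],degrees=True).as_matrix();T[:3,3]=s['tcp_pos']
W=np.linalg.inv(T@c['T_tool_cam'])
for d in discs(c,W[:3,:3],W[:3,3],hi=60000): print(np.array(d[:4]),d[4])
cv2.imwrite('pics/wrist0.png',c['image'][:,:,::-1])
E
```

```text
{'time_s': 1.7667, 'tcp_pos': array([ 0.5464, -0.1082,  0.2481]), 'eef_rot': array([-179.9968,   -0.0583, -178.8655]), 'contact_force': array([-0.4482, -0.4471, -0.0783]), 'gripper_width': 0.0007071079379676973}
[558.1367 193.0356  48.7352  61.0961] [0.5392 0.1587 0.067 ]
[470.9068 191.972   55.9732  64.4273] [0.5404 0.0712 0.067 ]
[377.0262 191.7024  59.1121  63.6359] [ 0.5422 -0.0185  0.067 ]
[280.9895 191.5194  61.1605  62.5593] [ 0.544  -0.1081  0.067 ]
```

View pics/wrist0.png

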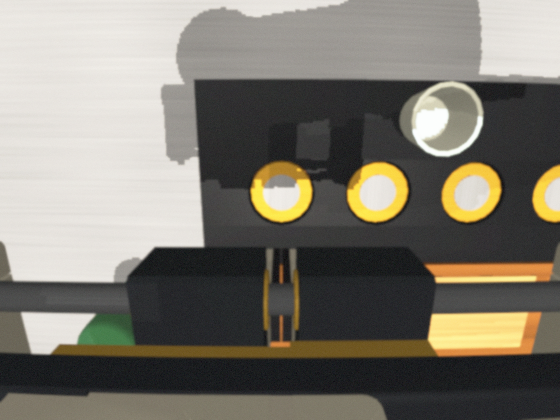

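The wrist view confirms the end disc at (281,191), which maps to (0.544, -0.108). That's within 2 mm of the fixed cameras, so I'm descending there.

Request:
apply_moves --targets '[{"dp": [-0.001,0,-0.01]},{"dp": [-0.001,0,-0.03]},{"dp": [-0.001,0,-0.055]},{"dp": [-0.001,0,-0.08]},{"dp": [-0.001,0,-0.105]},{"dp": [-0.001,0,-0.125]},{"dp": [-0.001,0,-0.14]},{"dp": [-0.001,0,-0.15]},{"dp": [-0.001,0,-0.155]},{"dp": [-0.001,0,-0.156]},{"dp": [-0.001,0,-0.156]},{"dp": [-0.001,0,-0.156]}]'

```text
$.targets[0]: bad value
```

Request:
apply_moves --targets '[{"dp": [0,0,-0.0005]},{"dp": [0,0,-0.001]},{"dp": [0,0,-0.0015]},{"dp": [0,0,-0.002]},{"dp": [0,0,-0.0025]},{"dp": [0,0,-0.0025]},{"dp": [0,0,-0.0025]}]'

```text
$.targets[0]: bad value
```

Yaw is required in every row.

Request:
apply_moves --targets '[{"dp": [-0.001,0,-0.01],"yaw": 0},{"dp": [-0.001,0,-0.03],"yaw": 0},{"dp": [-0.001,0,-0.055],"yaw": 0},{"dp": [-0.001,0,-0.08],"yaw": 0},{"dp": [-0.001,0,-0.105],"yaw": 0},{"dp": [-0.001,0,-0.125],"yaw": 0},{"dp": [-0.001,0,-0.14],"yaw": 0},{"dp": [-0.001,0,-0.15],"yaw": 0},{"dp": [-0.001,0,-0.154],"yaw": 0},{"dp": [-0.001,0,-0.156],"yaw": 0},{"dp": [-0.001,0,-0.156],"yaw": 0},{"dp": [-0.001,0,-0.156],"yaw": 0}]'

```text
time_s: 2.82
tcp_pos: [0.5462, -0.1085, 0.0934]
eef_rot: [180.0, 0.1, -178.9]
contact_force: [0.6, 1.3, 0.1]
gripper_width: 0.0008
gripper_force: 0.0
```

Request:
apply_moves --targets '[{"dp": [-0.001,0,-0.001],"yaw": 0},{"dp": [-0.001,0,-0.002],"yaw": 0},{"dp": [-0.001,0,-0.003],"yaw": 0},{"dp": [-0.001,0,-0.0035],"yaw": 0},{"dp": [-0.001,0,-0.004],"yaw": 0},{"dp": [-0.001,0,-0.0045],"yaw": 0},{"dp": [-0.001,0,-0.005],"yaw": 0},{"dp": [-0.001,0,-0.005],"yaw": 0},{"dp": [-0.001,0,-0.005],"yaw": 0}]'

```text
time_s: 3.57
tcp_pos: [0.5448, -0.1083, 0.0877]
eef_rot: [180.0, 0.0, -178.9]
contact_force: [-0.8, 0.8, 4.4]
gripper_width: 0.0007
gripper_force: 1.9
```

Request:
apply_moves --targets '[{"dp": [0,0,-0.0003],"yaw": 0},{"dp": [0,0,-0.0006],"yaw": 0},{"dp": [0,0,-0.001],"yaw": 0},{"dp": [0,0,-0.001],"yaw": 0},{"dp": [0,0,-0.001],"yaw": 0}]'

```text
time_s: 3.98
tcp_pos: [0.5448, -0.1083, 0.0865]
eef_rot: [180.0, 0.0, -178.9]
contact_force: [0.2, 1.9, 2.9]
gripper_width: 0.0006
gripper_force: 1.4
```

The disc sinks without the force rising, so this looks like the catch. I'll keep pressing slowly.

Request:
apply_moves --targets '[{"dp": [0,0,-0.0004],"yaw": 0},{"dp": [0,0,-0.0008],"yaw": 0},{"dp": [0,0,-0.0012],"yaw": 0},{"dp": [0,0,-0.0016],"yaw": 0},{"dp": [0,0,-0.002],"yaw": 0},{"dp": [0,0,-0.0024],"yaw": 0},{"dp": [0,0,-0.0028],"yaw": 0},{"dp": [0,0,-0.0032],"yaw": 0},{"dp": [0,0,-0.0036],"yaw": 0},{"dp": [0,0,-0.004],"yaw": 0},{"dp": [0,0,-0.004],"yaw": 0}]'

```text
time_s: 4.9
tcp_pos: [0.5447, -0.1083, 0.0825]
eef_rot: [-180.0, 0.0, -178.9]
contact_force: [0.4, 2.0, 3.0]
gripper_width: 0.0008
gripper_force: 1.3
```

Request:
apply_moves --targets '[{"dp": [0,0,-0.0004],"yaw": 0},{"dp": [0,0,-0.0008],"yaw": 0},{"dp": [0,0,-0.0012],"yaw": 0},{"dp": [0,0,-0.0016],"yaw": 0},{"dp": [0,0,-0.002],"yaw": 0},{"dp": [0,0,-0.0024],"yaw": 0},{"dp": [0,0,-0.0028],"yaw": 0},{"dp": [0,0,-0.0032],"yaw": 0},{"dp": [0,0,-0.0036],"yaw": 0},{"dp": [0,0,-0.004],"yaw": 0},{"dp": [0,0,-0.004],"yaw": 0}]'

```text
time_s: 5.82
tcp_pos: [0.5447, -0.1083, 0.0785]
eef_rot: [-180.0, 0.0, -178.9]
contact_force: [0.7, 1.6, 2.8]
gripper_width: 0.0005
gripper_force: 1.3
```

Request:
apply_moves --targets '[{"dp": [0,0,-0.0004],"yaw": 0},{"dp": [0,0,-0.0008],"yaw": 0},{"dp": [0,0,-0.0012],"yaw": 0},{"dp": [0,0,-0.0015],"yaw": 0},{"dp": [0,0,-0.0015],"yaw": 0}]'

```text
time_s: 6.23
tcp_pos: [0.5447, -0.1083, 0.0773]
eef_rot: [-180.0, 0.0, -178.9]
contact_force: [-0.0, 2.3, 7.2]
gripper_width: 0.0004
gripper_force: 3.0
```

Request:
apply_moves --targets '[{"dp": [0,0,-0.0003],"yaw": 0},{"dp": [0,0,-0.0006],"yaw": 0},{"dp": [0,0,-0.0006],"yaw": 0}]'

```text
time_s: 6.48
tcp_pos: [0.5448, -0.1084, 0.0772]
eef_rot: [-180.0, 0.0, -178.9]
contact_force: [-2.3, 3.7, 11.3]
gripper_width: 0.0006
gripper_force: 5.6
```

The disc has stopped 12 mm down and the force is climbing, so it is fully home. I'll hold briefly and then rise straight up.

Request:
apply_moves --targets '[{"dp": [0,0,0],"yaw": 0},{"dp": [0,0,0],"yaw": 0},{"dp": [0,0,0],"yaw": 0},{"dp": [0,0,0.002],"yaw": 0},{"dp": [0,0,0.006],"yaw": 0},{"dp": [0,0,0.015],"yaw": 0},{"dp": [0,0,0.03],"yaw": 0},{"dp": [0,0,0.05],"yaw": 0},{"dp": [0,0,0.075],"yaw": 0},{"dp": [0,0,0.1],"yaw": 0},{"dp": [0,0,0.12],"yaw": 0},{"dp": [0,0,0.13],"yaw": 0},{"dp": [0,0,0.13],"yaw": 0},{"dp": [0,0,0.13],"yaw": 0}]'

```text
time_s: 7.65
tcp_pos: [0.5444, -0.1083, 0.2065]
eef_rot: [180.0, 0.0, -178.9]
contact_force: [0.2, 0.2, -0.8]
gripper_width: 0.0007
gripper_force: 0.0
```

```bash
python3 - <<'E'
from plant import get_state,cams
import cv2
print(get_state()['contact_force'])
c=cams.capture('scene');cv2.imwrite('pics/scene1.png',c['image'][:,:,::-1])
E
```

```text
[ 0.16213269  0.24830374 -0.83323849]
```

View pics/scene1.png

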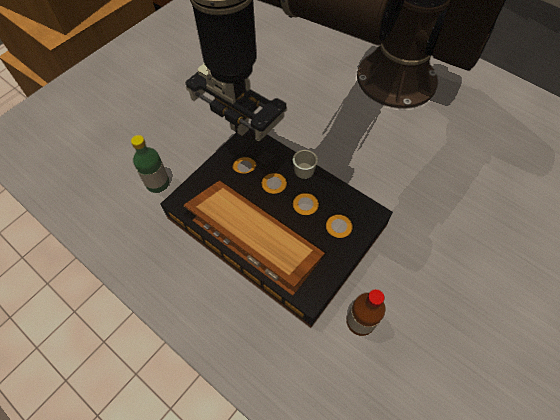

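The hatch around (255,235) is raised with the cutlery visible beneath it. The cup at (305,164) and the bottles at (150,165) and (367,312) haven't moved, and the gripper is clear. I'm handing the job in.

```bash
python3 -c "
from plant import r
print(r.close_job())"
```

```text
the job is handed in; nothing more can be done
None
```

The catch was the disc at the station's -y end (well0). I pressed it fully home, about 12 mm, and the hatch rose by itself; the cup and bottles looked unmoved in the last picture. The job is handed in, but no verdict came back.

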